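# Shut the water filter's cover and snap its retaining cap on

### The arm

A 6-joint arm with a two-finger parallel gripper is mounted at the origin on a cart in front of the work surface, level with it; the furniture and walls round the work are solid. World frame = base frame: x ahead of the robot, y to its left, z up, the work surface at z = 0. Lengths are in m, angles in rad, forces in N, time in s.
With the tool pointing down it reaches from about 0.25 to 0.775 m from the base axis. Payload 4 kg.
Tool frame: the origin (TCP) lies at the very end of the fingers, on their centre line; the grasp point (between the pads) lies 19 mm behind it (arm.grip_depth is the z of the grasp point in the tool frame, in m); z points along the fingers, y is the line along which they close (so a half turn about z gives the same grasp; the last joint's range is limited). The gripper opens to 94 mm and grips with 3 to 60 N. Pads are 16 mm wide; open, the fingers measure 119 mm over their backs; the gripper's body (75 mm by 177 mm) begins 78 mm behind the grasp point.
Start: joints at [1.214, 0.087, 1.371, -0, 1.684, -0.103], TCP at [0.138, 0.532, 0.206] pointing down, gripper open.
Joint ranges: [-3.1, 3.1], [-0.76, 2.03], [0.27, 2.55], [-1.08, 4.22], [0.17, 2.65], [-2.57, 2.57]. Speed limits (rad/s): [2.79, 2.79, 3.14, 3.14, 3.14, 3.14].

### API

Orientations are given as a 3x3 rotation matrix whose columns are the frame's x, y, z axes.
In Python, from bench import arm, optics, order gives the robot as it stands.
- The arm moves only by the tool drive_tool, never from a script. Its argument "moves" is one flat list of numbers, 6 for each row, row after row: the shift along the tool's x, y, z normalised to -1 to 1, where 1 is 0.2 m, then the turn, a rotation vector about the tool's x, y, z normalised to -1 to 1, where 1 is pi/2 rad. In form: [x, y, z, rx, ry, rz, x, y, z, rx, ry, rz, ...]. A call has 1 to 12 rows; each row is the pose to reach, as a shift and turn from the pose commanded when the call began, along the tool's axes at that moment; what a row does not reach only later rows make up. A row lasts 1/10 s, in which the tool goes at most 50 mm and 8.59 degrees, less where a joint would pass 70% of its speed; a pose out of reach is approached as far as the arm can. A call with a number of a shift or a turn outside -1 to 1 is refused whole. A call with a gripper value outside its range is refused whole. "fingers" is the opening, from -1 (shut) to 1 (fully open), set as the call begins (left out, the last holds). The fingers move at their own pace and stop on an object; the grip force is fixed at half the most. Time passes only in rows, so rows that repeat a pose let the fingers close. It gives the time, the measured TCP pose, the force, the opening and the grip force at its end, in the units of the state.
- arm.get_obs(): the state, without advancing time (a new reading comes with each control period).
- optics.snapshot(name): name is "scene" or "top"; returns a dict with "color" (400x640x3 uint8, red, green, blue), "fx", "fy", "cx", "cy" (pixels), "position" and "rotation" of the camera in the world. Camera axes: x right, y up, looking along -z (the intrinsics and any distortion apply to the point x, -y, -z); pixel columns grow to the right and rows downward; lengths in m; the calibration is good to about 2 mm. A picture is of the moment at which its call begins. There is no depth.
- order.close_job(): hands the job in; it is judged then, once.
The state is a dict: "clock": time; "qpos": joint angles; "joint_velocities": joint speeds; "joint_efforts": joint torques, N m; "tool_pos": TCP position; "orientation": TCP orientation; "wrist_force": force on the tool from outside, world axes, zero at the start; "ft_torque": the same for the moment, N m; "width": opening from 0.0 (shut) to 1.0 (fully open); "grasp_force": force on a finger pad.
Only numpy, scipy, OpenCV 4.12 (cv2) and the standard library are available. Lean on these libraries where they do the work, as an engineer would, in place of code of your own. Each camera call takes 0.05 s, during which the arm holds its last target. There are 200 camera calls.

### The job

Close up the small counter-top water filter: push its hinged cover down until it seats on its catch, then press the loose black cap onto the stud that stands up through the cover until it clicks and sits flush on the ring around the stud. Do not let go after the click: finish with the gripper still on the cap, pressing it firmly down on the ring. Leave the other things on the worktop where they are.

Things in the scene. Friction and masses are not known exactly. Their poses are not given: they have to be found in the camera images.
- housing: White box-shaped housing of a counter-top water filter, fixed to the worktop, 150 (x) x 180 (y) x 62 mm high, open at the top with a grey cartridge lying inside; origin at the centre of its underside, z up, -x its front (towards the robot at yaw 0), +x the hinge side. With the cover shut the cover's top is 70 mm above the worktop.
- stud_tip (a point): Top of the fixed steel stud, on its vertical axis, 93 mm above the worktop, 40 mm in front of the housing's centre. Stud 12 mm across, tapering to 7 mm at the tip. Four small spring balls stand out of its sides, centred 81 mm above the worktop (18.6 mm across when out); they hold the cap once it is pressed over them. With the cover shut the stud passes freely through the cover's 23 mm hole and ends 20 mm above the ring.
- cover (a joint): Hinge angle of the white cover in rad: 0 fully shut, grows as the free (front) edge rises. Stiff hinge: the cover stays where it is left (about 1.5 N at the free edge moves it). In the last 0.06 rad it has to be pushed past a spring catch (about 4 to 8 N at the free edge), after which it snaps to 0 and stays shut.
- cover_hinge (a point): Middle of the cover's hinge line, 72 mm behind the housing's centre and 66 mm above the worktop; its y axis lies along the hinge line (the housing's y).
- cover_push (a point): Point on the cover's top face near its free edge, a good place to push it: 135 mm from the hinge line and 60 mm to the housing's -y side of the stud, 4 mm above the cover's mid-plane. The cover is a plate 150 x 180 x 8 mm; it swings about the hinge line.
- seat_top (a point): Centre of the top face of the black rubber ring fixed on the cover around its hole (46 mm outside, 23 mm hole, 3 mm high). With the cover shut it is on the stud's axis, 73 mm above the worktop; it moves with the cover.
- seat: The same rubber ring, on which the cap must sit; origin at the centre of its underside, 3 mm below seat_top. It is carried by the cover.
- cap_mid (a point): Centre of the loose snap cap, half-way up (17 mm above its underside). Black plastic, about 40 g, stands upright on the worktop: flange 48 mm across and 4 mm thick at the bottom, round grip knob 28 mm across above it, 34 mm high in all. Grip the knob from above, any yaw; fingertips may rest on the flange.
- cap_foot (a point): Centre of the cap's underside, the mouth of its bore: mouth 15 mm across and 4 mm deep, wider hollow (21 mm) above, closed at 30 mm. z up. Pressed onto the stud, the mouth meets the spring balls about 12 mm above the ring, needs about 6 to 14 N to pass them, then the force drops (the balls pull the cap down) and it lands on the ring.
- cap: The same snap cap; origin at the centre of its underside, z up.
- salt_shaker: Bystander: glass salt shaker, 44 mm across, 90 mm high; origin under its centre. It stands on one side of the filter, the cap on the other.
- black_mug: Bystander: black mug, 84 x 114 x 80 mm; origin under its centre.
- spice1: Bystander: spice jar with black lid, 45 mm across, 105 mm high; origin under its centre.
- pepper_mill: Bystander: wooden pepper mill, 58 mm across, 170 mm high; origin under its centre.
- spoon1: Bystander: spoon with red handle lying on the worktop left of the filter, 190 x 38 x 14 mm; origin under its centre.
- small_bowl: Bystander: white bowl, 120 mm across, 51 mm high; origin under its centre.
There are look-alikes about, which are no part of the job. Of the things shaped like the cap, the black one is meant.

How it is judged:
On the way, in this order (a step that is already met when the one before it is completed fails the run):
1. the cover is shut, seated on its catch, with the cap not yet on the stud (value of joint cover below 0.015 rad and distance between cap_foot and seat_top above 0.03 m), for 0.2 s.
2. the cap has clicked home on the ring and is kept pressed after the click (value of joint cover below 0.015 rad and horizontal distance between cap_foot and seat_top below 0.004 m and z of cap_foot in the frame of seat_top between -0.003 and 0.0025 m and angle between cap_foot's own z axis and vertical below 0.1 rad and contact force between cap and seat above 4 N and contact force between the fingers and cap above 2 N), for 0.5 s.
At the end, for the whole second after the job is handed in: The cover is shut (below 0.015 rad); the cap stands upright (within 0.1 rad) on the stud, centred within 4 mm and seated on the ring within 2.5 mm; the fingers are on the cap (over 2 N) and it presses on the ring with more than 4 N through the last second (all of step 2); the arm keeps its last pose, push and grip.
It fails at once if a bystander is shoved more than 40 mm (distance of any of salt_shaker, black_mug, spice1, pepper_mill, spoon1, small_bowl from where it was at the start of the episode above 0.04 m).
It fails at once if a standing bystander is tipped over (angle between any of salt_shaker, black_mug, spice1, pepper_mill, small_bowl's own z axis and vertical above 0.5 rad).
It also fails if it takes over 64 s, if anything falls off the work surface, if the arm or the gripper's body presses on something with over 40 N, if the wrist force passes 120 N, or if a joint passes its speed limit or range.

## Working session

There is one attempt and no reset: what is moved stays moved. The work goes in short steps, Python scripts to look and compute and a tool call to move; the robot and the scene stay as the last step left them, time stands still between calls to the robot, and variables do not carry over. Pictures are saved under pics/ and viewed, at most 10 in all, crops included, and the job is handed in when it is done.

Besides the shell and the picture viewer there is one more tool, called after "Request:" as name(argument=value, ...), one argument or row to a line, values as JSON. drive_tool: Moves the arm, as the interface text tells. Its arguments: {"type":"object","properties":{"moves":{"type":"array"},"fingers":{"type":"number"}},"required":["moves"]}

```bash
mkdir -p pics; ls
cat > h.py <<'E'
import numpy as np, cv2
from bench import arm, optics, order
def snap(n,f=None):
    s=optics.snapshot(n)
    if f: cv2.imwrite('pics/'+f,cv2.cvtColor(s['color'],cv2.COLOR_RGB2BGR))
    return s
def ray(s,u,v):
    d=np.array([(u-s['cx'])/s['fx'],-(v-s['cy'])/s['fy'],-1.])
    return np.array(s['position']),np.array(s['rotation'])@d
def onz(s,u,v,z):
    p,d=ray(s,u,v); return p+d*(z-p[2])/d[2]
def proj(s,P):
    c=np.array(s['rotation']).T@(np.array(P)-s['position'])
    return np.array([s['cx']+s['fx']*c[0]/-c[2], s['cy']-s['fy']*c[1]/-c[2]])
def two(s1,a,s2,b):
    p,d=ray(s1,*a);q,e=ray(s2,*b);d/=np.linalg.norm(d);e/=np.linalg.norm(e)
    t=np.linalg.lstsq(np.c_[d,-e],q-p,rcond=None)[0]
    x,y=p+d*t[0],q+e*t[1]; return (x+y)/2,np.linalg.norm(x-y)
E
python3 - <<'E'
from h import *
for n in('scene','top'):
    s=snap(n,n+'0.png');print({k:v for k,v in s.items() if k!='color'})
o=arm.get_obs();print(o)
E
```

```text
pics
{'fx': 395.1570415263037, 'fy': 395.1570415263037, 'cx': 322.6074527094132, 'cy': 200.01086116953542, 'position': array([-0.05929745, -0.9217459 ,  0.63728886]), 'rotation': array([[ 0.86014421,  0.22563452, -0.45742868],
       [-0.51004826,  0.37761272, -0.7728256 ],
       [-0.00164525,  0.89805217,  0.43988589]])}
{'fx': 469.2436523701922, 'fy': 469.2436523701922, 'cx': 316.91315213532573, 'cy': 197.90429285700046, 'position': array([0.35588934, 0.09274226, 1.70645629]), 'rotation': array([[ 0.01128342,  0.99580236, -0.09083135],
       [-0.99991974,  0.01071315, -0.00676352],
       [-0.00576204,  0.09090038,  0.99584332]])}
{'clock': 0.1, 'qpos': array([ 1.21392790e+00,  8.78917218e-02,  1.37208333e+00, -2.07937906e-05,
        1.68359237e+00, -1.03076414e-01]), 'joint_velocities': array([ 0.00093376, -0.00238862, -0.00378605,  0.00023219,  0.00054054,
        0.00030537]), 'joint_efforts': array([ 1.99863491e-03, -3.41251087e+01, -3.03302693e+01,  7.19148223e-02,
        3.04089056e-02, -1.09367431e-04]), 'tool_pos': array([0.13791989, 0.53192354, 0.20442545]), 'orientation': array([[-9.67966656e-01,  2.51077884e-01, -6.70506353e-04],
       [ 2.51078713e-01,  9.67964891e-01, -1.85755970e-03],
       [ 1.82634450e-04, -1.96640572e-03, -9.99998050e-01]]), 'wrist_force': array([ 0.5899541 ,  0.03865803, -0.79010717]), 'ft_torque': array([-0.00059155, -0.03779049,  0.05610889]), 'grasp_force': 0.0, 'width': 1.002638269720269}
```

View pics/scene0.png

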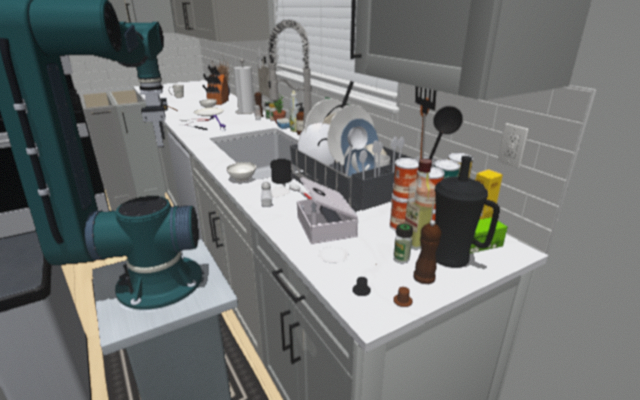

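View pics/top0.png

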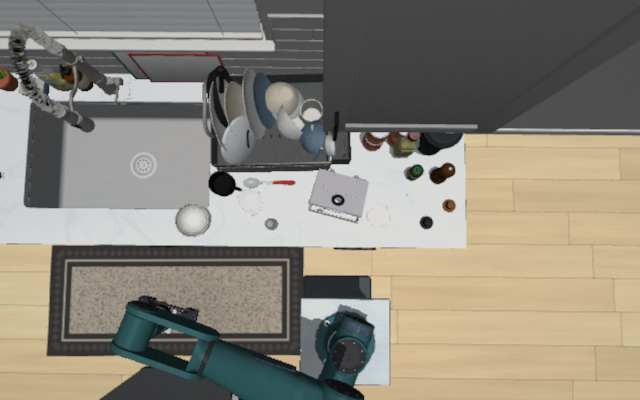

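Scene view: black cap at (362,286), brown look-alike at (403,296), filter at (328,212) with its cover ajar and the stud standing up in it. Top view: black cap at (426,222), brown at (449,206), filter at (338,193), salt shaker at (271,224). The task asks for the black cap. I'll confirm it in an enlarged crop that also shows the filter.

Run:
```python
from h import *
a=cv2.imread('pics/scene0.png');b=cv2.imread('pics/top0.png')
f=lambda i,x,y,w,h,k:cv2.resize(i[y:y+h,x:x+w],None,fx=k,fy=k,interpolation=cv2.INTER_CUBIC)
A=f(a,285,170,135,140,4)[:560];B=np.vstack([f(b,300,160,80,70,4)[:280,:250*2],f(b,400,160,80,70,4)])
B=B[:560];cv2.imwrite('pics/crop.png',np.hstack([cv2.resize(A,(480,498)),cv2.resize(B,(285,498))]))
s=optics.snapshot('scene');t=optics.snapshot('top')
def cen(s,x0,y0,x1,y1,thr=60):
    g=s['color'][y0:y1,x0:x1].max(2); m=(g<thr).astype(np.uint8)
    n,l,st,c=cv2.connectedComponentsWithStats(m)
    for i in range(1,n):
        if st[i,4]>8: print(st[i]+[x0,y0,0,0,0],c[i]+[x0,y0])
cen(s,350,270,378,302);cen(t,415,210,440,235);print('seat');cen(t,315,180,365,215);cen(s,290,180,360,240)
print(onz(t,426,222,.02),onz(s,362,292,0),onz(t,449,206,.02))
print('housing',[onz(t,*p,.07).round(3) for p in[(316,170),(368,181),(359,221),(308,210)]])
```

```text
[354 278  16  17 182] [361.31318681 287.08241758]
[420 217  12  11 106] [425.85849057 222.16037736]
seat
[332 195  12  10  60] [337.66666667 199.58333333]
[320 180   4   4  10] [321.3 181.2]
[327 180   8   8  33] [331.12121212 182.84848485]
[338 180  10  18  78] [343.01282051 187.25641026]
[ 0.42712818 -0.28809974  0.02      ] [ 0.42241743 -0.2992172   0.        ] [ 0.4855805  -0.37129204  0.02      ]
housing [array([0.604, 0.108, 0.07 ]), array([ 0.567, -0.075,  0.07 ]), array([ 0.426, -0.044,  0.07 ]), array([0.462, 0.135, 0.07 ])]
```

View pics/crop.png

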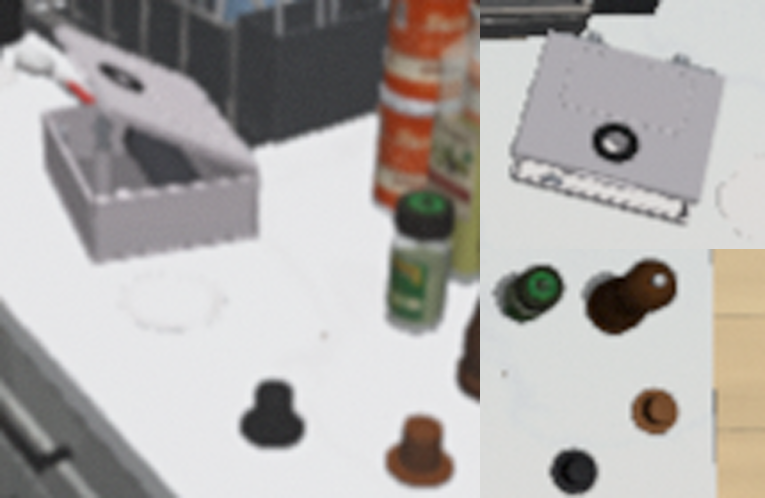

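The crop confirms the black cap: top (425.9,222.2), scene (361.3,287.1), with the brown one beside it at (449,206). The cover is ajar, with its free edge facing the robot. Next I'll get the cover angle by triangulating the ring, then work out the first move.

```bash
cat >> h.py <<'E'
def go(x,y,z):
    o=arm.get_obs();d=np.array([x,y,z])-o['tool_pos'];print('at',o['tool_pos'].round(4),'d/0.2',(o['orientation'].T@d/.2).round(3),'F',o['wrist_force'].round(1))
E
python3 - <<'E'
from h import *
s=optics.snapshot('scene');t=optics.snapshot('top')
p,e=two(s,(319.3,191.1),t,(337.7,199.6));print('ring',p,e)
c=np.array([.512,.031]);X=np.array([.98,-.198]);Y=np.array([.198,.98])
h=c+.072*X;print('hinge',h)
d=(h-p[:2])@X;dz=p[2]-.066;print('theta',np.arctan2(dz,d)-np.arctan2(.007,.112),np.hypot(d,dz))
P=c-.053*X-.06*Y;print('push',P)
q,e=two(s,(361.9,281),t,(425.9,222.2));print('cap',q,e)
go(*P,.25)
E
```

```text
ring [0.49464344 0.03335113 0.12708747] 0.0006847157670265715
hinge [0.58256  0.016744]
theta 0.5367724493983581 0.10831594910454245
push [ 0.44818  -0.017306]
cap [ 0.4274703  -0.28762686  0.02392849] 0.0028734933468992814
at [0.1381 0.5322 0.2051] d/0.2 [-2.191 -2.27  -0.223] F [-0.1  0.2  0.4]
```

Request:
drive_tool(
  moves=[-1, -1, -0.25, 0, 0, 0, -1, -1, -0.25, 0, 0, 0, -1, -1, -0.25, 0, 0, 0, -1, -1, -0.25, 0, 0, 0, -1, -1, -0.25, 0, 0, 0, -1, -1, -0.25, 0, 0, 0, -1, -1, -0.25, 0, 0, 0, -1, -1, -0.25, 0, 0, 0],
  fingers=-1,
)

```text
clock: 1.1
tool_pos: [0.2817, 0.2884, 0.2557]
orientation: [[-0.967, 0.253, 0.0], [0.253, 0.967, 0.001], [-0.0, 0.001, -1.0]]
wrist_force: [-1.0, -0.2, 0.7]
width: 0.352
grasp_force: 0.0
```

Request:
drive_tool(
  moves=[-1, -1, 0, 0, 0, 0, -1, -1, 0, 0, 0, 0, -1, -1, 0, 0, 0, 0, -1, -1, 0, 0, 0, 0, -1, -1, 0, 0, 0, 0, -1, -1, 0, 0, 0, 0, -1, -1, 0, 0, 0, 0, -1, -1, 0, 0, 0, 0],
)

```text
clock: 1.9
tool_pos: [0.4248, 0.0458, 0.2547]
orientation: [[-0.968, 0.25, -0.002], [0.25, 0.968, 0.001], [0.002, 0.001, -1.0]]
wrist_force: [-0.1, 0.3, 0.7]
width: 0.005
grasp_force: 0.0
```

```bash
python3 -c "
from h import *
go(.448,-.0173,.16);print(arm.get_obs()['orientation'].round(3),arm.get_obs()['clock'])"
```

```text
at [0.4248 0.0458 0.2547] d/0.2 [-0.192 -0.277  0.473] F [-0.1  0.3  0.7]
[[-0.968  0.25  -0.002]
 [ 0.25   0.968  0.001]
 [ 0.002  0.001 -1.   ]] 1.9
```

Request:
drive_tool(
  moves=[-0.19, -0.28, 0, 0, 0, 0, -0.19, -0.28, 0, 0, 0, 0, -0.19, -0.28, 0.2, 0, 0, 0, -0.19, -0.28, 0.35, 0, 0, 0, -0.19, -0.28, 0.45, 0, 0, 0, -0.19, -0.28, 0.52, 0, 0, 0, -0.19, -0.28, 0.58, 0, 0, 0, -0.19, -0.28, 0.64, 0, 0, 0, -0.19, -0.28, 0.7, 0, 0, 0, -0.19, -0.28, 0.76, 0, 0, 0, -0.19, -0.28, 0.81, 0, 0, 0],
)

```text
clock: 3.0
tool_pos: [0.4476, -0.019, 0.0926]
orientation: [[-0.968, 0.251, 0.0], [0.251, 0.968, 0.0], [-0.0, 0.0, -1.0]]
wrist_force: [0.1, 0.0, 0.9]
width: 0.006
grasp_force: 0.1
```

Request:
drive_tool(
  moves=[0, 0, 0.03, 0, 0, 0, 0, 0, 0.06, 0, 0, 0, 0, 0, 0.08, 0, 0, 0, 0, 0, 0.1, 0, 0, 0, 0, 0, 0.12, 0, 0, 0, 0, 0, 0.12, 0, 0, 0, 0, 0, 0.12, 0, 0, 0],
)

```text
clock: 3.7
tool_pos: [0.4479, -0.019, 0.0702]
orientation: [[-0.968, 0.251, 0.001], [0.251, 0.968, -0.0], [-0.001, 0.0, -1.0]]
wrist_force: [-2.0, 1.2, 4.5]
width: 0.004
grasp_force: 2.2
```

```bash
python3 -c "
from h import *
go(.448,-.0173,.2)
s=snap('scene');t=snap('top')
f=lambda i,x,y,w,h,k:cv2.resize(i['color'][y:y+h,x:x+w,::-1],None,fx=k,fy=k,interpolation=cv2.INTER_CUBIC)
cv2.imwrite('pics/c2.png',np.hstack([f(s,285,170,100,100,4),f(t,300,150,90,100,4)]))"
```

```text
at [ 0.4479 -0.019   0.0702] d/0.2 [ 0.001  0.009 -0.649] F [-2.   1.2  4.5]
```

View pics/c2.png

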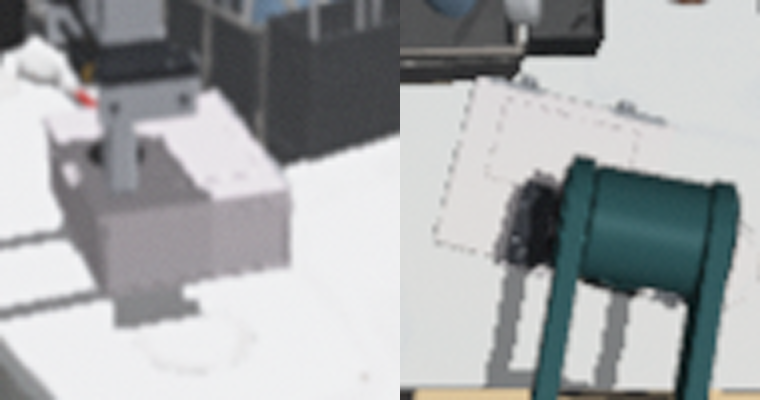

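The cover looks almost flat, with the fingertip pressing beside the ring. I'll push harder, past the catch.

Request:
drive_tool(
  moves=[0, 0, 0.01, 0, 0, 0, 0, 0, 0.02, 0, 0, 0, 0, 0, 0.03, 0, 0, 0, 0, 0, 0.04, 0, 0, 0, 0, 0, 0.04, 0, 0, 0],
)

```text
clock: 4.3
tool_pos: [0.4482, -0.0192, 0.0693]
orientation: [[-0.968, 0.251, 0.002], [0.251, 0.968, -0.001], [-0.002, -0.0, -1.0]]
wrist_force: [-17.6, 1.0, 39.2]
width: 0.004
grasp_force: 19.6
```

The tip reached 69 mm at 39 N, so the cover is hard down. I'll lift off and move toward the cap, clear of the cover.

Request:
drive_tool(
  moves=[0, 0, -0.1, 0, 0, 0, 0, 0, -0.5, 0, 0, 0, 0, 0, -0.5, 0, 0, 0, 0, 0, -0.5, 0, 0, 0, 0, -1, -0.5, 0, 0, 0, 0, -1, -0.5, 0, 0, 0, 0, -1, -0.5, 0, 0, 0, 0, -1, -0.5, 0, 0, 0, 0, -1, -0.5, 0, 0, 0],
  fingers=0.3,
)

```text
clock: 5.2
tool_pos: [0.3951, -0.2174, 0.1595]
orientation: [[-0.966, 0.259, -0.003], [0.259, 0.966, -0.001], [0.002, -0.002, -1.0]]
wrist_force: [-0.3, -0.2, -0.4]
width: 0.645
grasp_force: 0.0
```

```bash
python3 -c "
from h import *
go(.427,-.2877,.1)
s=snap('scene');t=snap('top')
f=lambda i,x,y,w,h,k:cv2.resize(i['color'][y:y+h,x:x+w,::-1],None,fx=k,fy=k,interpolation=cv2.INTER_CUBIC)
cv2.imwrite('pics/c3.png',np.hstack([f(s,290,190,60,60,6),f(t,305,160,70,60,6)]))
np.savez('s3.npz',s=s['color'],t=t['color'])"
```

```text
at [ 0.3951 -0.2174  0.1595] d/0.2 [-0.246 -0.298  0.297] F [-0.3 -0.2 -0.4]
```

View pics/c3.png

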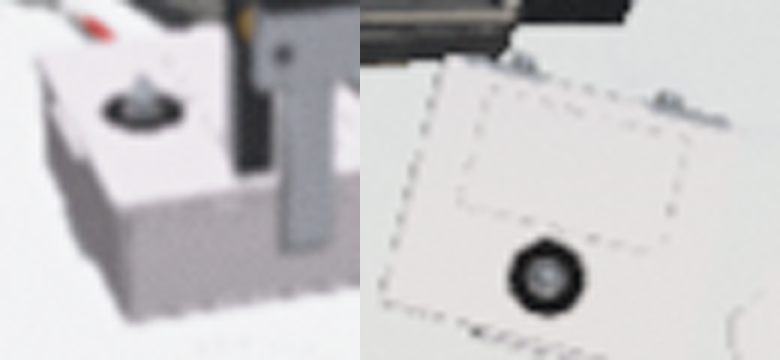

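The cover is shut flat. The ring and stud are clear at about (396,206) in the top view and (314,208) in the scene view. Now I'll measure the ring and stud precisely, and the cap.

```bash
cat > m.py <<'E'
from h import *
def ell(s,x0,y0,x1,y1,thr,k=4):
    g=cv2.resize(s['color'][y0:y1,x0:x1].max(2),None,fx=k,fy=k,interpolation=cv2.INTER_CUBIC)
    cs=cv2.findContours((g<thr).astype(np.uint8),cv2.RETR_EXTERNAL,cv2.CHAIN_APPROX_NONE)[0]
    c=max(cs,key=cv2.contourArea);h=cv2.convexHull(c);e=cv2.fitEllipse(h)
    return (np.array(e[0])+.5)/k-.5+[x0,y0],np.array(e[1])/k
if __name__=='__main__':
    s=snap('scene');t=snap('top')
    for thr in(80,110,140):
        a,A=ell(s,303,198,324,215,thr);b,B=ell(t,325,195,350,218,thr)
        print(thr,a,A,onz(s,*a,.0725).round(4),b,B,onz(t,*b,.0725).round(4))
        c,C=ell(t,415,210,440,235,thr);print('  cap',c,C,onz(t,*c,.004).round(4),onz(t,*c,.02).round(4))
E
python3 m.py
```

```text
80 [314.9369297  208.49118519] [3.80276108 8.8061924 ] [0.4769 0.0311 0.0725] [335.67432022 205.89022923] [11.6720171  11.86343098] [0.4776 0.038  0.0725]
  cap [429.77936172 224.93105221] [24.71583366 33.81784439] [ 0.4174 -0.3053  0.004 ] [ 0.4168 -0.3015  0.02  ]
110 [313.45196247 208.12148094] [ 5.60183048 12.55863762] [0.4742 0.0357 0.0725] [335.67078686 205.87682343] [12.23843384 12.36954403] [0.4777 0.0381 0.0725]
  cap [428.41031265 223.34392262] [29.0837059  37.58649063] [ 0.423  -0.3004  0.004 ] [ 0.4224 -0.2967  0.02  ]
140 [313.44532204 208.13475418] [ 6.27084446 13.25844765] [0.4741 0.0356 0.0725] [335.64531326 205.86127472] [12.69559956 12.84583473] [0.4777 0.0381 0.0725]
  cap [428.09462261 223.5382328 ] [30.39190674 36.79209137] [ 0.4223 -0.2992  0.004 ] [ 0.4217 -0.2955  0.02  ]
```

Run:
```python
from m import *
s=snap('scene');t=snap('top')
s['color']=cv2.imread('pics/scene0.png');t['color']=cv2.imread('pics/top0.png')
for thr in(80,110,140):
    c,C=ell(t,415,210,440,235,thr);a,A=ell(s,345,286,380,302,thr)
    print(c,C,onz(t,*c,.004).round(4),onz(t,*c,.034).round(4))
g=s['color'].max(2)[278:300,350:374];print(g)
go(.4272,-.288,.15)
```

```text
[425.92214394 222.18004513] [11.74486065 12.11639786] [ 0.4271 -0.2914  0.004 ] [ 0.4259 -0.2847  0.034 ]
[425.9231739  222.18437099] [12.34885502 12.62462139] [ 0.4271 -0.2914  0.004 ] [ 0.4259 -0.2847  0.034 ]
[425.92087078 222.17526722] [12.82311344 13.2253952 ] [ 0.4272 -0.2914  0.004 ] [ 0.4259 -0.2847  0.034 ]
[[233 233 234 232 234 235 210 153  89  58  54  50  53  51  63  92 142 197
  228 234 233 233 233 232]
 [232 234 232 234 235 230 184 111  58  47  50  50  50  47  47  55  95 168
  222 234 233 232 232 231]
 [233 233 233 234 236 226 164  83  48  51  50  50  51  53  49  49  77 152
  219 235 234 233 232 233]
 [232 233 233 234 236 223 160  77  48  51  49  53  52  53  50  48  75 150
  218 236 234 233 233 233]
 [233 233 233 234 235 225 161  76  49  48  51  50  53  51  47  51  74 155
  217 235 232 232 232 232]
 [232 233 234 235 237 216 151  71  47  48  51  49  53  52  50  49  77 156
  217 234 232 231 231 231]
 [233 234 234 230 209 179 116  64  46  45  50  50  49  49  49  46  73 146
  211 232 233 231 231 232]
 [234 235 231 203 157 111  72  48  48  48  48  49  48  49  48  48  63 122
 
[... 817 characters left out ...]
201 233 235 233]
 [232 234 235 227 194 144 106  73  57  52  53  51  53  51  52  59  75  97
  135 190 227 234 234 233]
 [233 232 235 235 227 206 179 141 115 104 107 102 104 103 101 114 135 171
  197 224 235 234 233 233]
 [234 233 233 234 234 233 224 206 190 187 187 188 186 184 186 191 202 221
  233 234 234 234 235 233]
 [233 233 232 234 233 233 236 233 231 228 230 230 230 231 231 229 234 234
  235 235 234 232 233 233]
 [233 233 233 233 233 235 233 234 234 235 235 235 236 235 235 234 235 234
  234 233 234 232 233 232]
 [231 232 232 232 232 233 233 234 233 234 233 234 234 234 233 234 233 233
  233 232 232 232 232 233]]
at [ 0.3977 -0.2111  0.1609] d/0.2 [-0.238 -0.336  0.054] F [-0.6  0.5  0.6]
```

Request:
drive_tool(
  moves=[-0.237, -0.355, 0, 0, 0, 0, -0.237, -0.355, 0, 0, 0, 0, -0.237, -0.355, 0.2, 0, 0, 0, -0.237, -0.355, 0.35, 0, 0, 0, -0.237, -0.355, 0.5, 0, 0, 0, -0.237, -0.355, 0.5, 0, 0, 0, -0.237, -0.355, 0.5, 0, 0, 0],
)

```text
clock: 6.2
tool_pos: [0.426, -0.2921, 0.0616]
orientation: [[-0.968, 0.249, -0.0], [0.249, 0.968, 0.001], [0.001, 0.0, -1.0]]
wrist_force: [-0.2, -0.2, 0.1]
width: 0.648
grasp_force: 0.0
```

```bash
python3 -c "
from h import *
go(.426,-.2915,.008)
s=snap('scene');t=snap('top')
f=lambda i,x,y,w,h,k:cv2.resize(i['color'][y:y+h,x:x+w,::-1],None,fx=k,fy=k,interpolation=cv2.INTER_CUBIC)
cv2.imwrite('pics/c4.png',f(s,325,240,80,70,8))"
```

```text
at [ 0.426  -0.2921  0.0616] d/0.2 [0.    0.003 0.268] F [-0.2 -0.2  0.1]
```

View pics/c4.png

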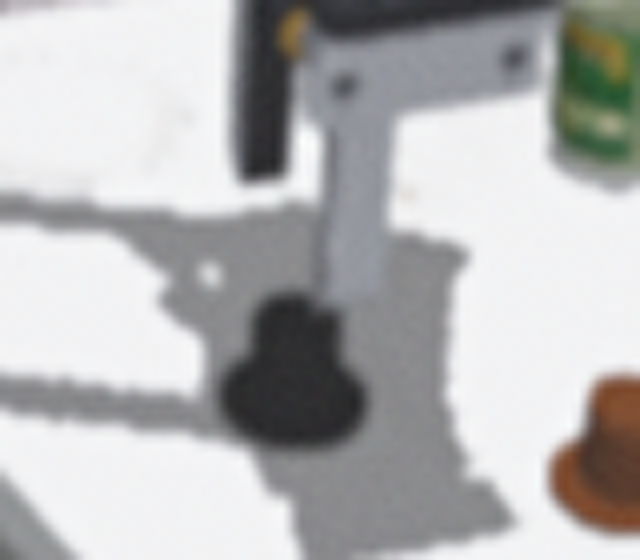

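The black cap stands at about (361,289), and the fingertips at (358,262) and (369,278) straddle it. I'll descend and grip.

Request:
drive_tool(
  moves=[0, 0, 0.1, 0, 0, 0, 0, 0, 0.18, 0, 0, 0, 0, 0, 0.24, 0, 0, 0, 0, 0, 0.268, 0, 0, 0, 0, 0, 0.268, 0, 0, 0],
)

```text
clock: 6.8
tool_pos: [0.4255, -0.2932, 0.0079]
orientation: [[-0.968, 0.251, -0.0], [0.251, 0.968, 0.0], [0.0, 0.0, -1.0]]
wrist_force: [-0.0, -0.1, -0.3]
width: 0.652
grasp_force: 0.0
```

Request:
drive_tool(
  moves=[0, 0, 0, 0, 0, 0, 0, 0, 0, 0, 0, 0, 0, 0, 0, 0, 0, 0, 0, 0, 0, 0, 0, 0, 0, 0, 0, 0, 0, 0, 0, 0, 0, 0, 0, 0, 0, 0, 0, 0, 0, 0],
  fingers=-1,
)

```text
clock: 7.5
tool_pos: [0.4256, -0.2933, 0.0082]
orientation: [[-0.968, 0.251, 0.0], [0.251, 0.968, -0.0], [-0.0, -0.0, -1.0]]
wrist_force: [-0.0, 0.7, 1.7]
width: 0.294
grasp_force: 30.0
```

Request:
drive_tool(
  moves=[0, 0, -0.2, 0, 0, 0, 0, 0, -0.4, 0, 0, 0, 0, 0, -0.6, 0, 0, 0, 0, 0, -0.6, 0, 0, 0, 0.09, 0.83, -0.6, 0, 0, 0, 0.09, 0.83, -0.6, 0, 0, 0, 0.09, 0.83, -0.6, 0, 0, 0, 0.09, 0.83, -0.6, 0, 0, 0, 0.09, 0.83, -0.6, 0, 0, 0],
)

```text
clock: 8.4
tool_pos: [0.4493, -0.1255, 0.1268]
orientation: [[-0.969, 0.247, -0.001], [0.247, 0.969, 0.001], [0.002, 0.001, -1.0]]
wrist_force: [-0.2, -0.7, -0.3]
width: 0.291
grasp_force: 30.0
```

Request:
drive_tool(
  moves=[0.08, 0.83, 0, 0, 0, 0, 0.08, 0.83, 0, 0, 0, 0, 0.08, 0.83, 0, 0, 0, 0, 0.08, 0.83, 0, 0, 0, 0, 0.08, 0.83, 0, 0, 0, 0, 0.08, 0.83, 0, 0, 0, 0],
)

```text
clock: 9.0
tool_pos: [0.4758, 0.0355, 0.1272]
orientation: [[-0.968, 0.251, -0.001], [0.251, 0.968, -0.001], [0.001, -0.001, -1.0]]
wrist_force: [0.4, -0.5, -1.2]
width: 0.294
grasp_force: 30.0
```

```bash
python3 -c "
from h import *
go(.476,.037,.123)
s=snap('scene');t=snap('top')
np.save('s5.npy',s['color'])
f=lambda i,x,y,w,h,k:cv2.resize(i['color'][y:y+h,x:x+w,::-1],None,fx=k,fy=k,interpolation=cv2.INTER_CUBIC)
cv2.imwrite('pics/c5.png',f(s,280,160,70,70,8))
print(s['color'].max(2)[182:204,300:330])"
```

```text
at [0.4758 0.0355 0.1272] d/0.2 [0.001 0.007 0.021] F [ 0.4 -0.5 -1.2]
[[112  84  68  63  72  86 107 125 125 105  69  71 112 139 147 148 148 154
  147 108  69  59  62  65  78  87  76  64  60  59]
 [183 142  90  67  65  67  77  96 105  90  61  66 110 136 147 148 148 151
  143 108  70  64  63  66  80  86  74  64  62  58]
 [232 201 147 110  80  67  62  70  76  65  48  64 109 138 147 149 145 153
  145 108  73  65  66  69  80  85  74  65  63  64]
 [239 235 214 185 138  88  66  65  61  48  41  60 108 138 149 150 147 152
  149 118  86  65  63  66  79  88  82  75  67  60]
 [234 238 239 234 202 151 113  82  62  42  37  63 107 139 146 148 148 154
  151 130 100  82  70  66  78  94  94  84  71  65]
 [225 236 240 240 234 213 184 142  88  50  36  58 107 138 147 149 150 152
  153 135 112  97  90  79  79  87  89  82  66  62]
 [210 234 239 240 239 239 232 204 147  77  38  53  99 140 148 147 148 151
  154 130 110 106 109 103  90  76  75  70  67  66]
 [203 231 235 238 239 240 242 238 198 120  51  53  98 135 147 150 147 155
  154 131 107 103 110 116 111  94  78  71  67  65]
 [199 221 231 233 236 241 242
[... 1021 characters left out ...]
 95  93 101  99 102 106
  112 119 120 121 125 139 159 182 200 220 230 230]
 [177 148 125 123 121 122 124 125 123 122 120 122 119 119 116 119 120 118
  122 124 123 122 119 120 126 138 159 189 219 229]
 [141 128 122 121 121 122 121 124 123 123 126 123 124 120 121 124 120 123
  126 121 122 124 124 122 120 119 129 154 193 220]
 [144 143 143 129 122 121 124 122 125 124 121 123 120 117 120 120 124 122
  122 122 125 123 124 120 121 120 119 127 156 190]
 [192 196 180 151 126 122 123 121 125 125 123 122 118 114 117 120 122 124
  125 125 123 121 124 122 124 123 120 121 127 153]
 [228 228 219 174 134 123 121 126 123 123 121 122 117 117 119 113 119 121
  122 123 123 126 124 121 124 121 122 121 120 127]]
```

View pics/c5.png

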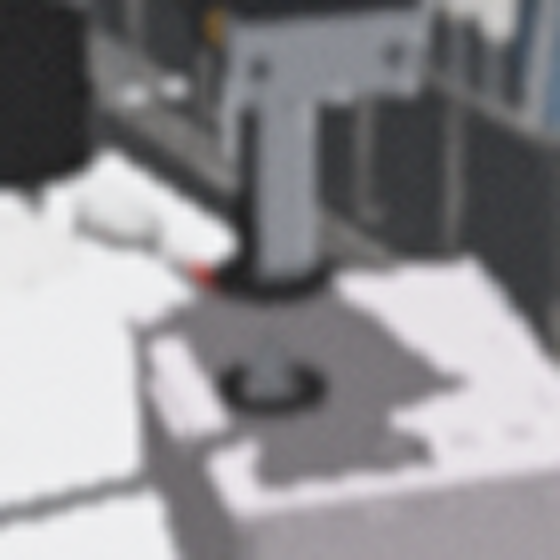

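The cap is held upright above the ring: its flange centre is at about (313.7,193.5) and the ring at (313.5,208). I'll compare that with where a centred cap should appear.

Run:
```python
from m import *
s=snap('scene');I=s['color'].max(2).astype(float)
zf=.1272-.0082
P=onz(s,313.45,208.13,.0725)
print('centred foot px',proj(s,[P[0],P[1],zf]),'ring',P, 'tcp px at foot',proj(s,[.4758,.0355,zf]))
# flange edge (outline between z=0 and 4mm) predicted
for q in (0,.002):
  th=np.linspace(0,2*np.pi,200);E=np.array([proj(s,[P[0]+.024*np.cos(a),P[1]+.024*np.sin(a),zf+q]) for a in th]);print('pred l,r,bot',E[:,0].min(),E[:,0].max(),E[:,1].max())
def cross(v,lev): 
    return [round(i+(lev-v[i])/(v[i+1]-v[i]),2) for i in range(len(v)-1) if (v[i]-lev)*(v[i+1]-lev)<0]
for r in range(191,197): print(r,[300+x for x in cross(I[r,300:330],(48+I[r,304])/2)],[300+x for x in cross(I[r,300:330],(48+min(I[r,323],I[r,322]))/2)])
for c in range(310,318): print(c,[190+x for x in cross(I[190:205,c],82)])
# stud tip
print('tip pred',proj(s,[P[0],P[1],.093]))
```

```text
centred foot px [313.27049378 194.65081448] ring [0.47414    0.03565615 0.0725    ] tcp px at foot [313.76668783 194.55078914]
pred l,r,bot 305.43945736641325 321.09593428666057 198.05839025478096
pred l,r,bot 305.425900775726 321.0937624336392 197.4602576792849
191 [np.float64(308.64), np.float64(313.18), np.float64(317.67)] [np.float64(309.64), np.float64(311.35)]
192 [np.float64(307.59), np.float64(312.8), np.float64(317.41)] [np.float64(309.04), np.float64(311.19), np.float64(319.77), np.float64(320.42)]
193 [np.float64(306.53), np.float64(312.7), np.float64(317.03), np.float64(322.71)] [np.float64(307.35), np.float64(311.41), np.float64(318.82), np.float64(321.1)]
194 [np.float64(306.08), np.float64(321.04)] [np.float64(306.06), np.float64(321.05)]
195 [np.float64(306.03), np.float64(320.53)] [np.float64(305.5), np.float64(320.85)]
196 [np.float64(306.37), np.float64(320.24)] [np.float64(305.93), np.float64(320.53)]
310 [np.float64(197.19)]
311 [np.float64(197.43)]
312 [np.float64(193.94), np.float64(197.56)]
313 [np.float64(194.38), np.float64(197.48)]
314 [np.float64(194.42), np.float64(197.5)]
315 [np.float64(194.23), np.float64(197.4)]
316 [np.float64(194.13), np.float64(197.41)]
317 [np.float64(193.94), np.float64(197.17)]
tip pred [313.3716027  202.24311937]
```

Lateral error is about 0.5 mm, and depth agrees within about 2 mm. That is inside the taper's 4 mm capture range. I'll descend to just past the tip and check the forces.

Request:
drive_tool(
  moves=[0, 0.003, 0.05, 0, 0, 0, 0, 0.003, 0.1, 0, 0, 0, 0, 0.003, 0.12, 0, 0, 0, 0, 0.003, 0.14, 0, 0, 0, 0, 0.003, 0.16, 0, 0, 0, 0, 0.003, 0.16, 0, 0, 0, 0, 0.003, 0.16, 0, 0, 0],
)

```text
clock: 9.85
tool_pos: [0.4761, 0.0374, 0.096]
orientation: [[-0.968, 0.251, 0.0], [0.251, 0.968, 0.0], [-0.0, 0.0, -1.0]]
wrist_force: [0.5, -0.2, -0.6]
width: 0.293
grasp_force: 30.0
```

There's no contact 5 mm below the tip height, so the stud is inside the mouth. Now I'll press down.

Request:
drive_tool(
  moves=[0, 0, 0.015, 0, 0, 0, 0, 0, 0.03, 0, 0, 0, 0, 0, 0.045, 0, 0, 0, 0, 0, 0.06, 0, 0, 0, 0, 0, 0.075, 0, 0, 0, 0, 0, 0.075, 0, 0, 0],
)

```text
clock: 10.45
tool_pos: [0.4762, 0.0373, 0.0811]
orientation: [[-0.968, 0.251, 0.001], [0.251, 0.968, 0.0], [-0.001, 0.0, -1.0]]
wrist_force: [-0.4, -1.6, 3.4]
width: 0.296
grasp_force: 30.0
```

Request:
drive_tool(
  moves=[0, 0, 0.01, 0, 0, 0, 0, 0, 0.018, 0, 0, 0, 0, 0, 0.018, 0, 0, 0, 0, 0, 0.018, 0, 0, 0, 0, 0, 0.018, 0, 0, 0, 0, 0, 0.018, 0, 0, 0],
)

```text
clock: 11.05
tool_pos: [0.4764, 0.0373, 0.0808]
orientation: [[-0.968, 0.251, 0.002], [0.251, 0.968, -0.0], [-0.002, 0.0, -1.0]]
wrist_force: [-7.9, 0.7, 16.9]
width: 0.291
grasp_force: 30.0
```

```bash
python3 -c "
from h import *
go(.476,.037,.081)
s=snap('scene')
f=lambda i,x,y,w,h,k:cv2.resize(i['color'][y:y+h,x:x+w,::-1],None,fx=k,fy=k,interpolation=cv2.INTER_CUBIC)
cv2.imwrite('pics/c6.png',f(s,280,170,70,70,8))"
```

```text
at [0.4764 0.0373 0.0808] d/0.2 [ 0.001 -0.002 -0.001] F [-7.9  0.7 16.9]
```

View pics/c6.png

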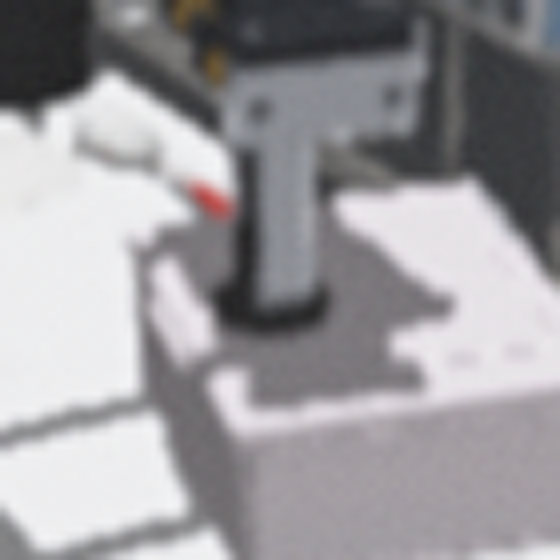

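The cap sits flush on the ring, its flange covering the ring at about (314,207). The TCP is 80.8 mm up, matching the seated height, with 17 N of push. The grip is still on, so I'll hand it in.

```bash
python3 -c "
from h import *
print(order.close_job())"
```

```text
the job is handed in; nothing more can be done
None
```

The cover is shut on its catch and the black cap is pressed flush on the ring, with the gripper still holding it down at about 17 N; the job is handed in, but no verdict came back.

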